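Turn the flask's sign to do-not-touch

ROBOT

A 6-joint arm with a two-finger parallel gripper is mounted at the origin on a cart in front of the work surface, level with it; the furniture and walls round the work are solid. World frame = base frame: x ahead of the robot, y to its left, z up, the work surface at z = 0. Lengths are in mm, angles in rad, forces in N, time in s.
With the tool pointing down it reaches from about 275 to 1000 mm from the base axis. Payload 8.4 kg.
Tool frame: the origin (TCP) lies on the centre line of the jaws, within the pads' length; the fingertips stand r.tip_reach ahead of it and the grasp point (between the pads) lies 11 mm behind it (r.tip_reach is the distance from the TCP to the fingertips, in mm); z points along the fingers, y is the line along which they close (so a half turn about z gives the same grasp; the last joint's range is limited). The gripper opens to 85 mm and grips with 20 to 120 N. Pads are 22 mm wide; open, the fingers measure 114 mm over their backs; the gripper's body (76 mm by 85 mm) begins 54 mm behind the grasp point. The pads swing forward as they close: fully open they stand 13 mm farther back than shut.
Start: joints at [1.151, 0.353, 1.633, -0, 1.155, -0.002], TCP at [253.593, 571.243, 239.281] pointing down, gripper open.
Joint ranges: [-2.63, 2.63], [-0.92, 2.1], [0.06, 2.66], [-1.3, 4.44], [0, 2.69], [-3.02, 3.02]. Speed limits (rad/s): [2.22, 2.22, 2.79, 3.14, 3.14, 3.14].

INTERFACE

Orientations are given as [roll, pitch, yaw] about the fixed x, y, z axes, in that order (R = Rz(yaw) Ry(pitch) Rx(roll)).
In Python, from rig import r gives the robot as it stands.
- The arm moves only by the tool carry_out, never from a script. Its argument "targets" is a list of rows, each an object with "dp": the shift along the tool's x, y, z in mm, a list of three; "yaw": the turn about the tool's z in degrees. A call has 1 to 12 rows; each row is the pose to reach, as a shift and turn from the pose commanded when the call began, along the tool's axes at that moment; what a row does not reach only later rows make up. A row lasts 1/8 s, in which the tool goes at most 62.5 mm and 10.7 degrees, less where a joint would pass 70% of its speed; a pose out of reach is approached as far as the arm can. A call with a gripper value outside its range is refused whole. "fingers" is the opening, from -1 (shut) to 1 (fully open), so that 0 is half open, set as the call begins (left out, the last holds). The fingers move at their own pace and stop on an object; "grip_force" is the grip in N (left out, the last holds). Time passes only in rows, so rows that repeat a pose let the fingers close. It gives the time, the measured TCP pose, the force, the opening and the grip force at its end, in the units of the state.
- r.sense(): the state, without advancing time (a new reading comes with each control period).
- r.grab_frame(name): name is "scene" or "top" or "wrist"; returns the picture (420x560x3 uint8, red, green, blue); there is no depth.
- r.get_calibration(name): a dict with "fx", "fy", "cx", "cy" (pixels), "rvec" (rotation vector, rad) and "tvec" (3), from world to camera coordinates, as OpenCV has them. Camera axes: x right, y down, z forward; pixel columns grow to the right and rows downward; lengths in mm; the calibration is good to about 2 mm. A picture is of the moment at which its call begins: read the wrist's pose just before it. get_calibration takes no time and is no camera call; for the wrist camera it gives the pose at the moment of the call.
- r.sign_off(): hands the job in; it is judged then, once.
The state is a dict: "clock": time; "qpos": joint angles; "qvel": joint speeds; "joint_efforts": joint torques, N m; "eef_pos": TCP position; "tcp_rot": TCP orientation; "contact_force": force on the tool from outside, world axes, zero at the start; "wrist_torque": the same for the moment, N m; "opening": opening from 0.0 (shut) to 1.0 (fully open); "grasp_force": force on a finger pad.
Only numpy, scipy, OpenCV 4.12 (cv2) and the standard library are available. Lean on these libraries where they do the work, as an engineer would, in place of code of your own. Each camera call takes 0.05 s, during which the arm holds its last target. There are 200 camera calls.

TASK

Two small swivelling signs stand on the bench, one in front of the conical flask and one in front of the beaker. The flask's titration is still running, so spin the flask's sign half a turn, until its other face, the ring with a bar across, faces the front squarely where the tick was. Leave the beaker's sign as it is, and the flask and the beaker standing where they are.

Things in the scene. Friction and masses are not known exactly. Their poses are not given: they have to be found in the camera images.
- flask_stand: stand of the flask's sign, fixed to the bench: dark oblong steel base 70x100x12 mm, short post. Origin: centre of its underside, on the bench, below the sign's vertical pivot axis. -x is its front (towards the robot), +y its left, z up. The flask is 120 to 140 mm behind it (+x). An identical stand and sign are in front of the beaker (glass, 80 mm wide, 91 mm high)
- flask_sign (a joint): flask sign's angle, rad, anticlockwise from above. 0: tick faces front, pin at the stand's left (+y); 3.14: ring with bar faces front, pin at the right, having passed on the front side (-x). Stops at both; starts at 0 to 0.35; light friction (0.03 N m) holds it
- flask_sign_pin (a point): flask sign's round grey grip pin, 12 mm in diameter, 110 to 153 mm above the bench; this point is on its axis 132 mm up. It stands on the upper edge near one end of the sign, 45 mm from the pivot axis. The sign is a white panel 110 wide, 8 mm thick, 50 to 110 mm above the bench, centred on the pivot axis
- beaker_sign_pin (a point): centre of the grip pin of the other sign (same shape and size), the one in front of the beaker, 132 mm above the bench; to be left alone
- flask_mid (a point): the conical flask (clear glass with a pale content, 72 mm wide at the foot, 117 mm high, loose): the point on its axis half-way up, 58 mm above its foot
- beaker_mid (a point): the beaker (clear glass, empty, 80 mm wide, 91 mm high, loose) behind the other sign: the point on its axis half-way up, 45 mm above its foot
Not all that is in view belongs to the job. Leave any brown look-alike of the flask_stand alone.

How it is judged (in metres and radians):
At the end, for the whole second after the job is handed in: The flask's sign shows the ring with the bar to the front, within 0.2 rad (11 degrees) of the full half turn, and is at rest; the beaker's sign pin is within 15 mm and the flask and the beaker within 20 mm of where they were (value of joint flask_sign above 2.94 rad and velocity of joint flask_sign between -0.1 and 0.1 rad/s and distance of beaker_sign_pin from where it was at the start of the episode below 0.015 m and distance of each of flask_mid, beaker_mid from where it was at the start of the episode below 0.02 m); the robot touches nothing.
It fails at once if the beaker's sign is turned (its pin moved over 15 mm) (distance of beaker_sign_pin from where it was at the start of the episode above 0.015 m).
It fails at once if the flask is shoved or knocked over (moved over 20 mm) (distance of flask_mid from where it was at the start of the episode above 0.02 m).
It fails at once if the beaker is shoved or knocked over (moved over 20 mm) (distance of beaker_mid from where it was at the start of the episode above 0.02 m).
It also fails if it takes over 32 s, if anything falls off the work surface, if the arm or the gripper's body presses on something with over 40 N, if the wrist force passes 120 N, or if a joint passes its speed limit or range.

## Working session

There is one attempt and no reset: what is moved stays moved. The work goes in short steps, Python scripts to look and compute and a tool call to move; the robot and the scene stay as the last step left them, time stands still between calls to the robot, and variables do not carry over. Pictures are saved under pics/ and viewed, at most 10 in all, crops included, and the job is handed in when it is done.

Besides the shell and the picture viewer there is one more tool, called after "Call:" in YAML: its name, and indented under it one key for each argument. carry_out: Moves the arm, as the interface text tells. Its arguments: {"type":"object","properties":{"targets":{"type":"array","items":{"type":"object","properties":{"dp":{"type":"array","items":{"type":"number"}},"yaw":{"type":"number"}}}},"fingers":{"type":"number"},"grip_force":{"type":"number"}},"required":["targets"]}

```bash
mkdir -p pics
python3 - <<'E'
from rig import r
import cv2,numpy as np
s=r.sense();print(s['eef_pos'],s['tcp_rot'],s['clock'],r.tip_reach)
for n in("scene","top"):
    c=r.get_calibration(n);print(n,c)
    cv2.imwrite(f"pics/{n}.png",r.grab_frame(n)[:,:,::-1])
E
```

```text
[253.38050946 570.79838058 238.52179063] [-3.14012463e+00  6.52792919e-06  2.72383731e+00] 0.0 8.0
scene {'fx': 381.641010438951, 'fy': 381.641010438951, 'cx': 281.1050165293308, 'cy': 208.46529373819294, 'rvec': array([ 2.18417441, -0.58576569,  0.27845659]), 'tvec': array([-392.8407661 ,  357.10647802,  545.51778672])}
top {'fx': 480.03060864775614, 'fy': 480.03060864775614, 'cx': 276.761228257176, 'cy': 205.04741074604698, 'rvec': array([ 2.22056588, -2.15519633,  0.14606126]), 'tvec': array([ 177.04254976,  603.29897433, 1061.23640714])}
```

View pics/scene.png

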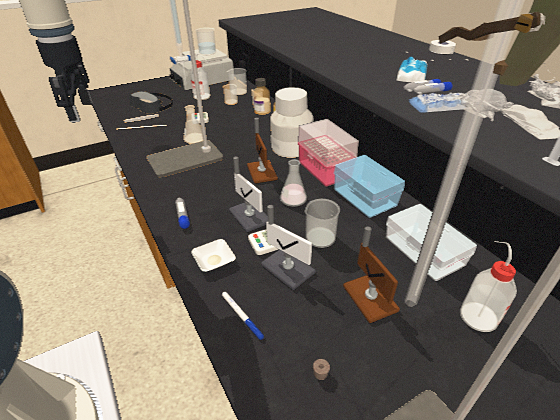

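View pics/top.png

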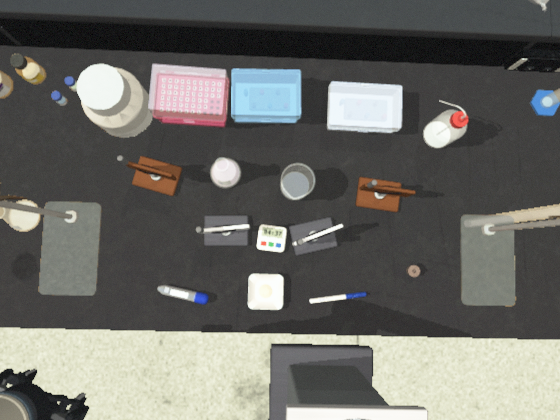

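The flask's sign could be confused with these:
- grey sign in front of the flask, top (226,230), pin about (199,230)
- grey sign in front of the beaker, top (314,236)
- brown look-alikes, top (157,176) and (379,194)

I choose the grey one at (226,230), because the flask at (225,172) stands behind it. I'll check that in a close crop.

```bash
cat > h.py <<'E'
import cv2,numpy as np
def ray(c,u,v,z):
    R=cv2.Rodrigues(c['rvec'])[0];o=-R.T@c['tvec']
    d=R.T@np.array([(u-c['cx'])/c['fx'],(v-c['cy'])/c['fy'],1])
    return o+d*(z-o[2])/d[2]
def proj(c,P): return cv2.projectPoints(np.float64([P]),c['rvec'],c['tvec'],np.array([[c['fx'],0,c['cx']],[0,c['fy'],c['cy']],[0,0,1]]),None)[0].ravel()
E
python3 - <<'E'
import cv2,numpy as np
from rig import r
from h import *
a=cv2.imread('pics/top.png')[150:270,180:350];b=cv2.imread('pics/scene.png')[140:290,215:345]
a=cv2.resize(a,None,fx=4.5,fy=4.5,interpolation=cv2.INTER_CUBIC)
cv2.imwrite('pics/crop.png',a)
cv2.imwrite('pics/crop2.png',cv2.resize(b,None,fx=4,fy=4,interpolation=cv2.INTER_CUBIC))
c=r.get_calibration('top')
for u,v,z in[(199,230,153),(226,230,12),(225,172,0),(314,236,12),(297,240,153)]:print(ray(c,u,v,z))
c=r.get_calibration('scene')
for u,v,z in[(236,157,153),]:print(ray(c,u,v,z))
E
```

```text
[530.81848663 351.72985565 153.        ]
[538.47815294 308.34328336  12.        ]
[673.67222168 316.65525969   0.        ]
[530.73879029 107.34313469  12.        ]
[516.72661977 157.16082949 153.        ]
[534.8732765 352.5994273 153.       ]
```

View pics/crop.png

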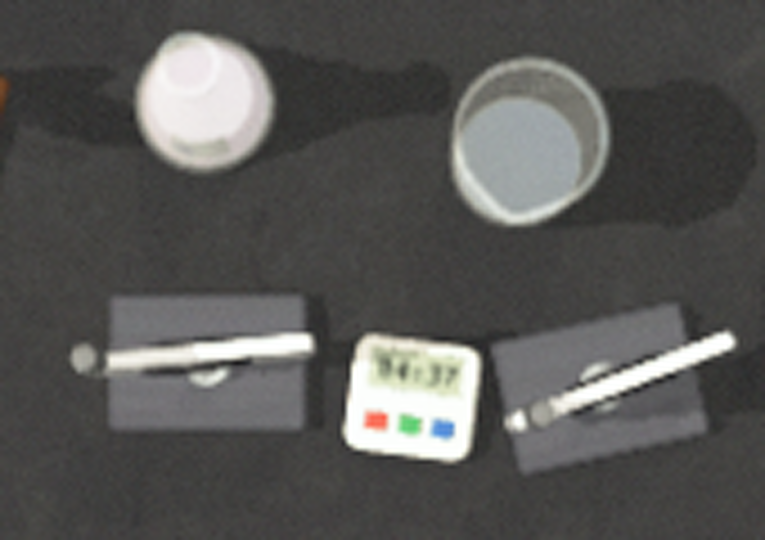

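View pics/crop2.png

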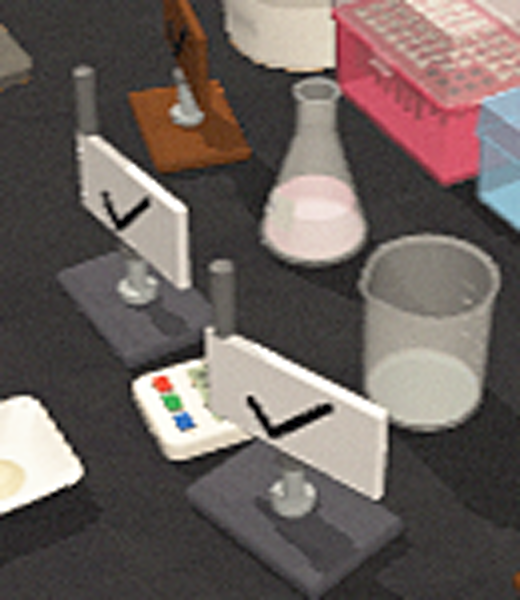

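Run:
```python
from rig import r
from h import *
c=r.get_calibration('top')
f=lambda u,v,z:ray(c,180+u/4.5,150+v/4.5,z)
C=[f(u,v,12) for u,v in((108,295),(303,295),(303,430),(108,430))]
m=np.mean(C,0);d=C[0]-C[1]+C[3]-C[2];print('pivot',m,'left axis deg',np.degrees(np.arctan2(d[1],d[0])),np.linalg.norm(d)/2)
p=f(84,357,153);e=p-m;print('pin',p,np.hypot(*e[:2]),np.degrees(np.arctan2(e[1],e[0])))
a,b=f(100,362,110),f(314,345,110);print('panel',a,b,(a+b)/2,np.degrees(np.arctan2(*(a-b)[1::-1])))
c2=r.get_calibration('scene');print('pin scene',ray(c2,235.75,158.5,153))
print('stand proj in scene',proj(c2,m),'flask',f(205,110,0), 'beakersign',f(600,390,12))
```

```text
pivot [537.29912541 308.97185587  12.        ] left axis deg 91.70241248554927 98.19598472293032
pin [532.11552117 352.44267315 153.        ] 43.778781485487336 96.80003002861727
panel [531.88020192 350.45302493 110.        ] [542.62879344 252.63014961 110.        ] [537.25449768 301.54158727 110.        ] 96.27039744991276
pin scene [531.54226967 346.74822475 153.        ]
stand proj in scene [248.46767695 213.25425624] flask [667.97304546 315.14776707   0.        ] beakersign [529.17255424 108.8407744   12.        ]
```

Call:
carry_out:
  targets:
    - {"dp":[-40,-10,4],"yaw":7}
    - {"dp":[-85,-22,9],"yaw":15}
    - {"dp":[-130,-33,14],"yaw":22}
    - {"dp":[-175,-45,19],"yaw":30}
    - {"dp":[-220,-56,24],"yaw":38}
    - {"dp":[-262,-67,29],"yaw":45}
    - {"dp":[-302,-77,33],"yaw":52}
    - {"dp":[-330,-84,36],"yaw":57}
    - {"dp":[-344,-88,38],"yaw":59}
    - {"dp":[-344,-88,38],"yaw":59}
    - {"dp":[-344,-88,38],"yaw":59}
  fingers: 0

```text
clock: 1.48
eef_pos: [531.5, 351.9, 201.3]
tcp_rot: [-3.141, -0.0, 1.696]
contact_force: [-0.5, 0.9, 0.6]
opening: 0.502
grasp_force: 0.0
```

Run:
```python
from rig import r
from h import *
s=r.sense();print(s['eef_pos'],s['tcp_rot'],s['clock'],s['opening'],s['qpos'])
c=r.get_calibration('wrist');im=r.grab_frame('wrist')
print('pin top predicted',proj(c,[532,351,153]),'pivot base',proj(c,[537,308,12]))
cv2.imwrite('pics/w1.png',im[:,:,::-1])
```

```text
[531.50808476 351.87229642 201.2657731 ] [-3.14112830e+00 -1.97440350e-04  1.69570347e+00] 1.475 0.5020381120904212 [5.82229227e-01 4.08391008e-01 1.64062635e+00 4.30405187e-04
 1.09290479e+00 4.57124032e-01]
pin top predicted [281.76067912 236.91270049] pivot base [281.540582   226.28311962]
```

View pics/w1.png

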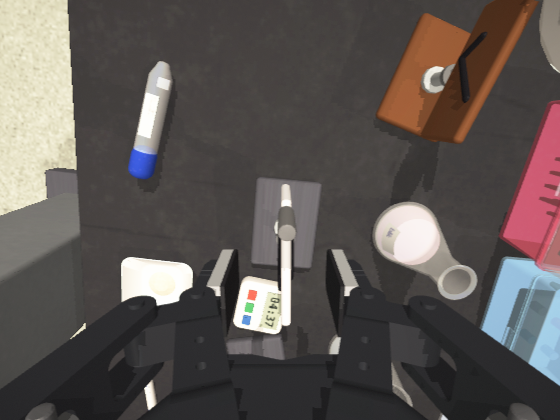

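The pin's top shows at about (287,232), against (282,237) predicted. It lies nicely between the jaws, near the far edge of the pads.

Run:
```python
from rig import r
from h import *
c=r.get_calibration('wrist')
print(ray(c,287.5,232,153),ray(c,286,208,110), ray(c,286,187,110),ray(c,287,325,110))
C=[ray(c,u,v,12) for u,v in((257,178),(321,183),(312,268),(251,263))];print(np.mean(C,0))
print(proj(c,[531.5,351.9,193]))
```

```text
[535.09024333 354.75240971 153.        ] [534.32739109 357.51267274 110.        ] [532.28265456 373.36264318 110.        ] [548.16934878 256.73668082 110.        ]
[540.69872393 310.41092314  12.        ]
[280.93961219 264.95325828]
```

Call:
carry_out:
  targets:
    - {"dp":[1,3,20],"yaw":0}
    - {"dp":[1,3,45],"yaw":0}
    - {"dp":[1,3,65],"yaw":0}
    - {"dp":[1,3,70],"yaw":0}
    - {"dp":[1,3,70],"yaw":0}

```text
clock: 2.15
eef_pos: [535.1, 352.7, 130.9]
tcp_rot: [-3.141, 0.0, 1.694]
contact_force: [0.5, -0.5, 0.1]
opening: 0.503
grasp_force: 0.0
```

Call:
carry_out:
  targets:
    - {"dp":[0,0,0],"yaw":0}
    - {"dp":[0,0,0],"yaw":0}
    - {"dp":[0,0,0],"yaw":0}
    - {"dp":[0,0,0],"yaw":0}
    - {"dp":[0,0,0],"yaw":0}
    - {"dp":[0,0,0],"yaw":0}
    - {"dp":[0,0,0],"yaw":0}
    - {"dp":[0,0,0],"yaw":0}
  fingers: -1
  grip_force: 20

```text
clock: 3.15
eef_pos: [535.6, 353.0, 132.2]
tcp_rot: [3.14, -0.001, 1.694]
contact_force: [-0.8, 0.6, 6.6]
opening: 0.132
grasp_force: 21.4
```

Run:
```python
from rig import r
from h import *
s=r.sense();print(s['eef_pos'],s['tcp_rot'],s['clock'],s['opening'],s['grasp_force'],s['contact_force'])
# arc rows in tool axes: pivot is at distance R along -x (radial inward)
R=44.5
for a in (10,20,30,40,50,60,70,80,90):
    t=np.radians(a);print(a,np.round([-R*(1-np.cos(t)),-R*np.sin(t)],1))
cv2.imwrite('pics/w2.png',r.grab_frame('wrist')[:,:,::-1])
```

```text
[535.63030001 352.97289693 132.17070912] [ 3.14025035e+00 -7.27113600e-04  1.69407259e+00] 3.15 0.13223037689830092 21.39001339673996 [-0.7525859   0.62296478  6.56188779]
10 [-0.7 -7.7]
20 [ -2.7 -15.2]
30 [ -6.  -22.2]
40 [-10.4 -28.6]
50 [-15.9 -34.1]
60 [-22.2 -38.5]
70 [-29.3 -41.8]
80 [-36.8 -43.8]
90 [-44.5 -44.5]
```

View pics/w2.png

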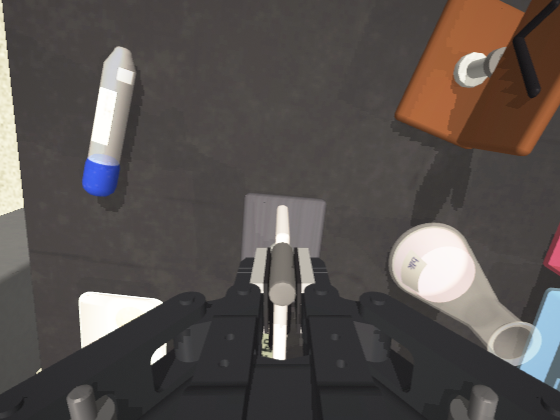

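Call:
carry_out:
  targets:
    - {"dp":[0,-4,0],"yaw":-5}
    - {"dp":[-1,-8,0],"yaw":-10}
    - {"dp":[-3,-15,0],"yaw":-20}
    - {"dp":[-6,-22.5,0],"yaw":-30}
    - {"dp":[-10.5,-29,0],"yaw":-40}
    - {"dp":[-16,-34.5,0],"yaw":-50}
    - {"dp":[-22.5,-39,0],"yaw":-60}
    - {"dp":[-29.5,-42,0],"yaw":-70}
    - {"dp":[-37,-44,0],"yaw":-80}
    - {"dp":[-45,-45,0],"yaw":-90}
    - {"dp":[-45,-45,0],"yaw":-90}
    - {"dp":[-45,-45,0],"yaw":-90}

```text
clock: 4.7
eef_pos: [496.1, 303.1, 132.1]
tcp_rot: [3.14, 0.001, -3.018]
contact_force: [-3.5, 2.0, 7.4]
opening: 0.128
grasp_force: 21.6
```

Run:
```python
from rig import r
from h import *
s=r.sense();print(s['eef_pos'],s['tcp_rot'],s['clock'],s['opening'],s['grasp_force'],s['contact_force'],s['wrist_torque'],s['qpos'])
cv2.imwrite('pics/w3.png',r.grab_frame('wrist')[:,:,::-1])
```

```text
[496.09963918 303.06755762 132.12350316] [ 3.14034302e+00  7.22021292e-04 -3.01831222e+00] 4.7 0.12841896711318426 21.601925790309906 [-3.4798843   1.99718828  7.36148274] [0.41348717 0.48181617 0.17452409] [ 5.45329841e-01  4.08400004e-01  1.82035856e+00  1.06792625e-03
  9.11663813e-01 -1.14940091e+00]
```

View pics/w3.png

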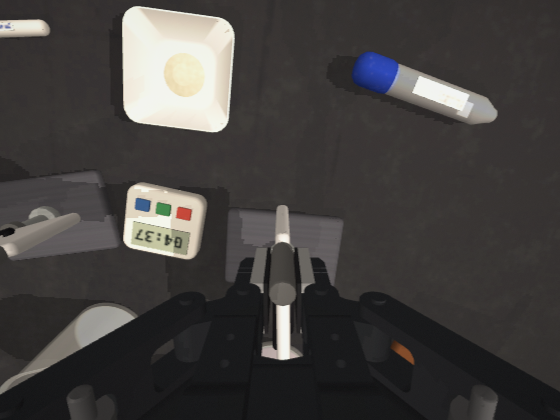

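Call:
carry_out:
  targets:
    - {"dp":[0,-4,0],"yaw":-5}
    - {"dp":[-1,-8,0],"yaw":-10}
    - {"dp":[-3,-15,0],"yaw":-20}
    - {"dp":[-6,-22.5,0],"yaw":-30}
    - {"dp":[-10.5,-29,0],"yaw":-40}
    - {"dp":[-16,-34.5,0],"yaw":-50}
    - {"dp":[-22.5,-39,0],"yaw":-60}
    - {"dp":[-29.5,-42,0],"yaw":-70}
    - {"dp":[-37,-44,0],"yaw":-80}
    - {"dp":[-41,-45,0],"yaw":-85}
    - {"dp":[-41,-45,0],"yaw":-85}
    - {"dp":[-41,-45,0],"yaw":-85}

```text
clock: 6.25
eef_pos: [541.4, 264.3, 132.0]
tcp_rot: [3.14, 0.003, -1.536]
contact_force: [-7.6, 7.1, 8.0]
opening: 0.131
grasp_force: 21.7
```

Run:
```python
from rig import r
from h import *
s=r.sense();print(s['eef_pos'],s['tcp_rot'],s['clock'],s['opening'],s['grasp_force'],s['contact_force'],s['wrist_torque'],s['qpos'])
cv2.imwrite('pics/w4.png',r.grab_frame('wrist')[:,:,::-1])
```

```text
[541.41185781 264.3440119  132.03428872] [ 3.14047884e+00  2.51901364e-03 -1.53555809e+00] 6.25 0.13058490105358153 21.720528602600098 [-7.60466374  7.12209648  8.04534097] [ 1.20426884  1.09390785 -0.08450194] [ 0.45018332  0.4375295   1.77253776  0.00343196  0.93153199 -2.72869651]
```

View pics/w4.png

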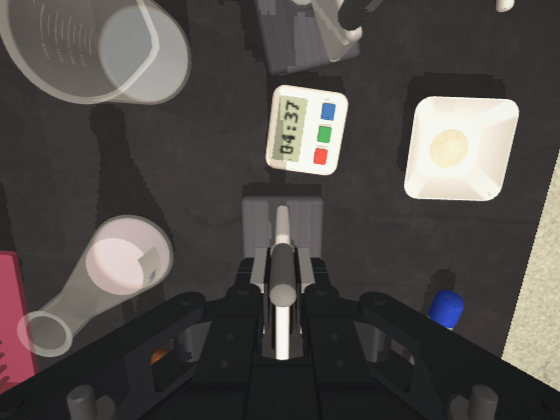

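The panel is square to its stand. I'll release the pin and rise.

Call:
carry_out:
  targets:
    - {"dp":[0,0,0],"yaw":0}
    - {"dp":[0,0,0],"yaw":0}
    - {"dp":[0,0,0],"yaw":0}
    - {"dp":[0,0,0],"yaw":0}
    - {"dp":[0,0,-15],"yaw":0}
    - {"dp":[0,0,-40],"yaw":0}
    - {"dp":[0,0,-70],"yaw":0}
    - {"dp":[0,0,-100],"yaw":0}
    - {"dp":[50,0,-110],"yaw":0}
    - {"dp":[50,0,-110],"yaw":0}
    - {"dp":[50,0,-110],"yaw":0}
  fingers: -0.2

```text
clock: 7.68
eef_pos: [544.2, 212.9, 242.0]
tcp_rot: [-3.141, 0.001, -1.536]
contact_force: [0.1, 0.2, 1.0]
opening: 0.394
grasp_force: 0.0
```

Run:
```python
from rig import r
from h import *
s=r.sense();print(s['eef_pos'],s['clock'],s['opening'],s['contact_force'])
w=r.grab_frame('wrist')[:,:,::-1]
a=r.grab_frame('scene')[:,:,::-1][120:300,190:370]
a=cv2.resize(a,(420,420),interpolation=cv2.INTER_CUBIC)
cv2.imwrite('pics/end.png',cv2.resize(np.hstack([w,a]),None,fx=.81,fy=.81))
```

```text
[544.18261244 212.91648185 241.96151196] 7.675 0.39434580550068726 [0.13958756 0.21438681 1.0034645 ]
```

View pics/end.png

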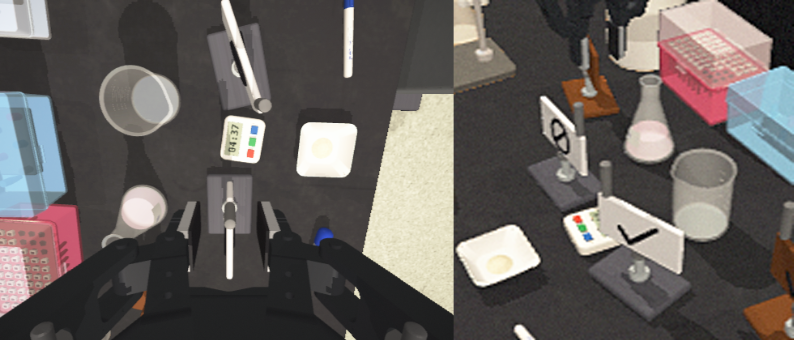

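The ring with the bar now faces front and the panel is parallel to its base. The pin is on the right, and the beaker's sign, the beaker and the flask look unmoved. The gripper is clear of everything.

```bash
python3 -c "
from rig import r
print(r.sign_off())"
```

```text
the job is handed in; nothing more can be done
None
```

The flask's sign now shows the ring with the bar squarely to the front. In the last pictures the beaker's sign, the flask and the beaker looked unmoved. I handed the job in at about 8 s with the gripper clear; the sign-off gave no verdict.

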